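Show the apprentice the hammer and the block

TASK

Show the new apprentice which tool to use and where: with the fingertips pointing straight down, point at the middle of the head of the bronze hammer in the wooden stand, about 2 cm above it, and stay there for about two seconds; then point in the same way at the middle of the top of the steel anvil block clamped in the vise, for about two seconds, and finish still pointing at it. Only point: do not touch, lift or move the tools, the stand, the vise or the block, and do not point at any of the other tools.

Things in the scene. Friction and masses are not known exactly. Their poses are not given: they have to be found in the camera images.
- hammer: Small bronze hammer standing upright, head uppermost, 198 mm tall, 0.5 kg; brown bronze double-faced head 90 mm long (along x), 31 mm across; pale wooden handle 18 x 15 mm. Its foot stands loose in one of the stand's four slots, 18 mm above the shelf; which slot varies. Origin: centre of the foot; z up the tool; x along the stand's x. 
- hammer_top (a point): Middle of the top of the bronze hammer's head, 198 mm above the hammer's foot (216 mm above the shelf); z up. The tools beside it, 62 mm away, stand 16 to 50 mm higher.
- spanner: Yellow brass single open-ended spanner standing upright, jaw uppermost, 224 mm tall, jaw 44 mm wide (along x), shank 18 x 12 mm. Its foot stands loose in one of the stand's four slots, 18 mm above the shelf; which slot varies. Origin: centre of the foot; z up the tool; x along the stand's x. 
- spanner_top (a point): Between the jaw tips of the brass spanner, 214 mm above its foot (232 mm above the shelf); z up.
- socket_wrench: Steel T-handled socket wrench standing upright, 218 mm tall, tubular shank 15 mm across, cross bar 125 mm long (along x when set down) and 10 mm thick with ball ends, its axis 206 mm above the foot. Its foot stands loose in one of the stand's four slots, 18 mm above the shelf; which slot varies. Origin: centre of the foot; z up the tool; x along the stand's x. 
- socket_wrench_top (a point): Middle of the top of the socket wrench's T, 218 mm above its foot (236 mm above the shelf); z up.
- thermometer: Thermometer standing upright, 248 mm tall: chrome sheath 15 mm across below, glass stem 12 mm across with a red column above, chrome cap. Fragile. Its foot stands loose in one of the stand's four slots, 18 mm above the shelf; which slot varies. Origin: centre of the foot; z up the tool; x along the stand's x. 
- thermometer_top (a point): Top of the thermometer's cap, 248 mm above its foot (266 mm above the shelf); z up.
- stand: Dark wooden two-tier slotted stand, fixed, 90 mm (x) by 292 mm (y) by 130 mm high, slots 62 mm apart in a row along its y (at y = -93, -31, 31, 93 mm). It may stand left or right of the vise. Origin: centre of its underside, on the shelf.
- vise: Small blue-grey bench vise, fixed, 75 mm worn steel jaws with tops 126 mm above the shelf; screw and tommy bar stick out to 145 mm on its -x side, body and bolted base to 105 mm on its +x side, base 124 mm wide. Its own flat pad behind the jaws (top 111 mm high) is not the block. Origin: on the shelf, under the middle of the jaws; z up.
- anvil_block: Bright steel anvil block clamped tight in the vise's jaws, 40 mm (x) by 50 mm (y) by 45 mm high, with small dark pin holes in its top, standing 19 mm proud of the jaws. Origin: centre of its underside; z up.
- block_top (a point): Middle of the top face of the anvil block, 145 mm above the shelf; z up.
There are look-alikes about, which are no part of the job. What is meant by the thermometer is not green or orange, and is the smaller of those in its own colour.

How it is judged:
By the outcome, as a careful person would: the job done as asked, in the order asked, and still so for the second after the job is handed in, with the robot touching nothing.
It also fails if it takes over 45 s, if anything falls off the work surface, if the arm or the gripper's body presses on something with over 40 N, if the wrist force passes 120 N, or if a joint passes its speed limit or range.

ROBOT

A 6-joint arm with a two-finger parallel gripper is mounted at the origin on the work surface. World frame = base frame: x ahead of the robot, y to its left, z up, the work surface at z = 0. Lengths are in mm, angles in rad, forces in N, time in s.
With the tool pointing down it reaches from about 350 to 775 mm from the base axis. Payload 7.3 kg.
Tool frame: the origin (TCP) lies between the finger pads, 19 mm behind the fingertips; this is the grasp point; z points along the fingers, y is the line along which they close (so a half turn about z gives the same grasp; the last joint's range is limited). The gripper opens to 92 mm and grips with 3 to 60 N. Pads are 19 mm wide; open, the fingers measure 130 mm over their backs; the gripper's body (75 mm by 190 mm) begins 47 mm behind the grasp point.
Start: joints at [0.984, 0.342, 1.524, -0, 1.275, -0.146], TCP at [223.986, 474.84, 245.541] pointing down, gripper open.
Joint ranges: [-2.53, 2.53], [-0.77, 2.02], [0.04, 2.7], [-1, 4.14], [0.28, 2.66], [-3.11, 3.11]. Speed limits (rad/s): [2.57, 2.57, 3.14, 3.14, 3.14, 3.14].

INTERFACE

Orientations are given as [roll, pitch, yaw] about the fixed x, y, z axes, in that order (R = Rz(yaw) Ry(pitch) Rx(roll)).
In Python, from plant import bot gives the robot as it stands.
- The arm moves only by the tool servo_tool, never from a script. Its argument "deltas" is a list of rows, each a list of 2 entries, a list of its own where there are three numbers: the shift along the tool's x, y, z in m, then the turn, a rotation vector about the tool's x, y, z in degrees. A call has 1 to 20 rows; each row shifts and turns the commanded pose from where the row before left it, along the tool's axes as they then stand; what a row does not reach is not made up. A row lasts 1/8 s, in which the tool goes at most 62.5 mm and 10.7 degrees, less where a joint would pass 70% of its speed; a pose out of reach is approached as far as the arm can. A call with a gripper value outside its range is refused whole. "fingers" is the opening, from 0 (shut) to 1 (fully open), set as the call begins (left out, the last holds). The fingers move at their own pace and stop on an object; the grip force is fixed at half the most. Time passes only in rows, so rows that do not move let the fingers close. It gives the time, the measured TCP pose, the force, the opening and the grip force at its end, in the units of the state.
- bot.get_obs(): the state, without advancing time (a new reading comes with each control period).
- bot.capture(name): name is "scene" or "side" or "wrist"; returns the picture (420x560x3 uint8, red, green, blue); there is no depth.
- bot.camera_model(name): a dict with "mtx" (3x3 intrinsics, pixels), "xyz" and "rotation" of the camera in the world. Camera axes: x right, y down, z forward; pixel columns grow to the right and rows downward; lengths in mm; the calibration is good to about 2 mm. A picture is of the moment at which its call begins: read the wrist's pose just before it. camera_model takes no time and is no camera call; for the wrist camera it gives the pose at the moment of the call.
- bot.close_job(): hands the job in; it is judged then, once.
The state is a dict: "time": time; "joint_positions": joint angles; "dq": joint speeds; "tau": joint torques, N m; "tool_pos": TCP position; "tcp_rot": TCP orientation; "contact_force": force on the tool from outside, world axes, zero at the start; "moment": the same for the moment, N m; "grip_width": finger opening in mm; "finger_force": force on a finger pad.
Only numpy, scipy, OpenCV 4.12 (cv2) and the standard library are available. Lean on these libraries where they do the work, as an engineer would, in place of code of your own. Each camera call takes 0.05 s, during which the arm holds its last target. There are 200 camera calls.

## Working session

There is one attempt and no reset: what is moved stays moved. The work goes in short steps, Python scripts to look and compute and a tool call to move; the robot and the scene stay as the last step left them, time stands still between calls to the robot, and variables do not carry over. Pictures are saved under pics/ and viewed, at most 10 in all, crops included, and the job is handed in when it is done.

Besides the shell and the picture viewer there is one more tool, called as name(argument=value, ...), one argument or row to a line, values as JSON. servo_tool: Moves the arm, as the interface text tells. Its arguments: {"type":"object","properties":{"deltas":{"type":"array"},"fingers":{"type":"number"}},"required":["deltas"]}

```bash
mkdir -p pics; python3 - <<'E'
from plant import bot
import cv2,numpy as np
o=bot.get_obs();print(o['time'],o['tool_pos'],o['tcp_rot'],o['grip_width'])
for n in("scene","side"):
    im=bot.capture(n);cv2.imwrite(f'pics/{n}0.png',im[:,:,::-1])
    m=bot.camera_model(n);print(n,np.round(m['mtx'],1).tolist(),np.round(m['xyz'],1),np.round(m['rotation'],4).tolist())
E
```

```text
0.0 [223.75848505 474.51420536 244.82593968] [-3.14006497e+00 -2.52374162e-04  2.70077515e+00] 91.67469514600378
scene [[500.9, 0.0, 276.3], [0.0, 500.9, 211.5], [0.0, 0.0, 1.0]] [1107.1 -111.  1161.7] [-2.6101, -0.0152, 1.4145]
side [[400.0, 0.0, 278.1], [0.0, 400.0, 204.9], [0.0, 0.0, 1.0]] [ 328.5 -714.   824.3] [-2.292, 0.0192, -0.305]
```

View pics/scene0.png

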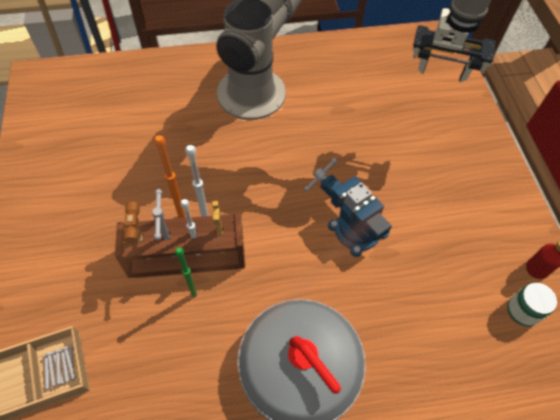

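View pics/side0.png

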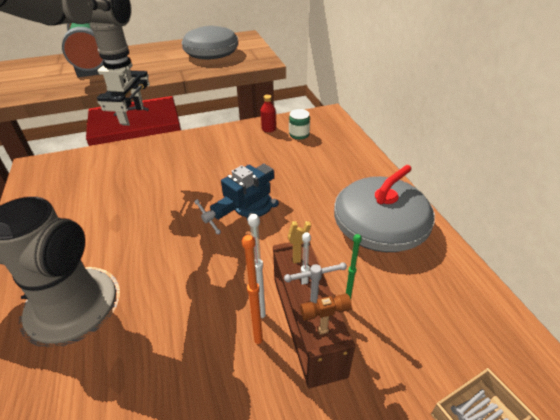

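The hammer is at the stand's end nearest the side camera: scene ~(131,220), side ~(327,307). The block is at scene ~(358,193), side ~(242,177). Orange, tall white and green thermometers stand around the stand. I'll enlarge these areas.

```bash
python3 - <<'E'
import cv2,numpy as np
s=cv2.imread('pics/scene0.png');d=cv2.imread('pics/side0.png')
r=lambda im,x,y,w,h,k:cv2.resize(im[y:y+h,x:x+w],None,fx=k,fy=k,interpolation=cv2.INTER_CUBIC)
a=np.hstack([r(s,100,180,80,100,5),r(s,320,150,80,100,5)])
b=np.hstack([r(d,285,260,80,100,5),r(d,205,145,80,100,5)])
cv2.imwrite('pics/sc.png',a);cv2.imwrite('pics/sd.png',b)
E
```

```text
(no output)
```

View pics/sc.png

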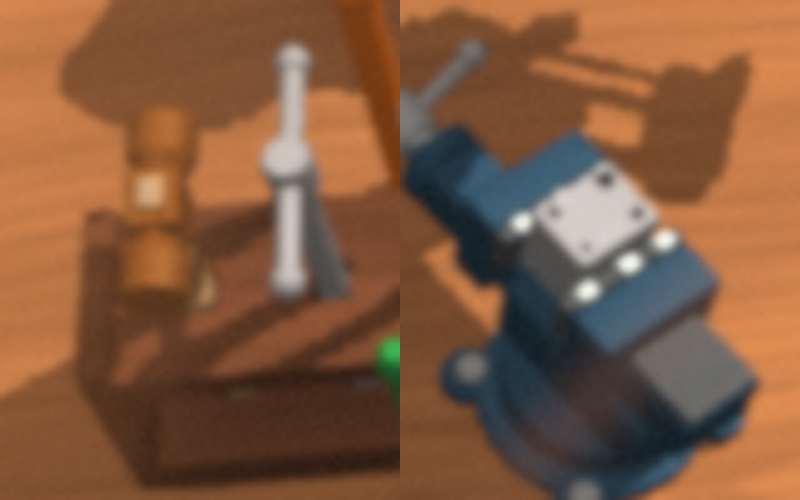

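View pics/sd.png

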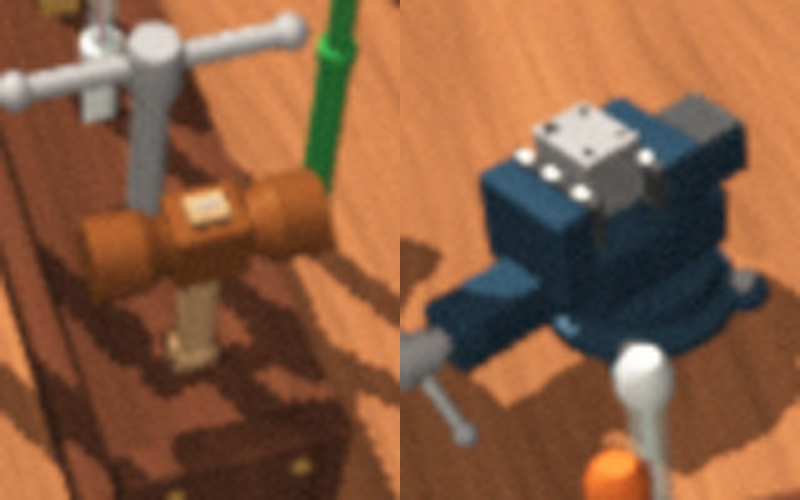

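The crops show the hammer top (pale handle end) at scene (130,218) and side (326.4,301.4). The block top's centre is at scene (359.6,192.6) and side (242.2,172). The T wrench is right next to the hammer.

```bash
cat > h.py <<'E'
from plant import bot
import numpy as np
from scipy.spatial.transform import Rotation as R
def ray(n,u,m=None):
    m=m or bot.camera_model(n);d=R.from_euler('xyz',m['rotation']).as_matrix()@np.linalg.solve(m['mtx'],[*u,1])
    return np.array(m['xyz']),d/np.linalg.norm(d)
def tri(rs):
    A=sum(np.eye(3)-np.outer(d,d) for c,d in rs);b=sum((np.eye(3)-np.outer(d,d))@c for c,d in rs)
    p=np.linalg.solve(A,b);return p,[np.linalg.norm(np.cross(p-c,d)) for c,d in rs]
def atz(r,z): c,d=r;return c+d*(z-c[2])/d[2]
E
python3 - <<'E'
from h import *
for k,a,b,z in[('hammer',(130,218),(326.4,301.4),216),('block',(359.6,192.6),(242.2,172),145),('socket',(157.4,212),(316,269),236),('white small',(186,203),(306,238),266),('spanner',(217,206),(300,228),232),('orange',(160,140),(248,240),266),('white tall',(191,150),(254,219),266),('green',(181,252),(357,238),266),('jar',(535,290),(300,115),100)]:
    r=[ray('scene',a),ray('side',b)];p,e=tri(r);print(k,p.round(1),np.round(e,1),[atz(q,z)[:2].round(1) for q in r])
for u in[(132,203),(131,240)]:print(atz(ray('scene',u),200).round())
c,d=ray('scene',(133,273));print('stand corners',[atz(ray('scene',u),130).round() for u in [(118,222),(243,236)]])
o=bot.get_obs();print(R.from_euler('xyz',o['tcp_rot']).as_matrix().round(3))
for n in ['wrist']:
  m=bot.camera_model(n);print(m)
E
```

```text
hammer [ 528.8 -327.1  213.3] [1. 1.] [array([ 529.6, -325.8]), array([ 528.5, -329.7])]
block [494.3 205.2 139.2] [1.8 1.8] [array([496.1, 204.7]), array([493.8, 195.2])]
socket [ 532.8 -264.8  230.8] [0.6 0.6] [array([ 535.5, -263.5]), array([ 531.3, -269.2])]
white small [ 534.5 -201.3  253.4] [1.9 1.9] [array([ 540.8, -198.9]), array([ 530.9, -214.5])]
spanner [ 539.7 -141.1  227. ] [6.8 6.8] [array([ 536.8, -136.6]), array([ 541.5, -152.8])]
orange [ 413.3 -237.5  322.9] [0.5 0.5] [array([ 365.7, -245.8]), array([ 423.2, -184. ])]
white tall [ 439.4 -176.   310.2] [0.8 0.8] [array([ 403.9, -178.9]), array([ 449.4, -130.6])]
green [ 638.7 -220.2  236.7] [0.9 0.9] [array([ 652.9, -216.1]), array([ 623.7, -245.6])]
jar [789.  545.9  96.7] [8.3 8.3] [array([783.3, 551.1]), array([789.3, 528. ])]
[ 481. -325.  200.]
[ 575. -328.  200.]
stand corners [array([ 484., -373.,  130.]), array([564., -88., 130.])]
[[-0.904  0.427 -0.001]
 [ 0.427  0.904 -0.001]
 [ 0.    -0.001 -1.   ]]
{'mtx': array([[316.4862776 ,   0.        , 275.53029083],
       [  0.        , 316.4862776 , 218.55449686],
       [  0.        ,   0.        ,   1.        ]]), 'xyz': array([158.44665331, 505.36462692, 383.33280557]), 'rotation': array([2.86721634e+00, 4.23029366e-04, 1.13093773e+00])}
```

servo_tool(
  deltas=[
    [[0,0,-0.025],[0,0,5]],
    [[0,0,-0.025],[0,0,9]],
    [[0,0,-0.025],[0,0,9]],
    [[0,0,-0.025],[0,0,9]],
    [[0,0,-0.025],[0,0,9]],
    [[0,0,-0.025],[0,0,9]],
    [[0,0,-0.025],[0,0,9]],
    [[-0.02,0.01,0],[0,0,9.2]],
    [[-0.03,0.022,0],[0,0,0]],
    [[-0.035,0.026,0],[0,0,0]],
    [[-0.035,0.026,0],[0,0,0]],
    [[-0.035,0.026,0],[0,0,0]],
    [[-0.035,0.026,0],[0,0,0]],
    [[-0.035,0.026,0],[0,0,0]],
    [[-0.035,0.026,0],[0,0,0]],
    [[-0.035,0.002,0],[0,0,0]],
    [[-0.035,0.002,0],[0,0,0]],
    [[-0.035,0.002,0],[0,0,0]],
  ],
  fingers=0,
)

```text
time: 2.35
tool_pos: [398.6, 99.3, 420.2]
tcp_rot: [-3.141, 0.0, 1.51]
contact_force: [0.3, -0.5, 0.1]
grip_width: 0.2
finger_force: 0.0
```

servo_tool(
  deltas=[
    [[-0.03,0.002,0],[0,0,0]],
    [[-0.04,0.002,0],[0,0,0]],
    [[-0.04,0.002,0],[0,0,0]],
    [[-0.04,0.002,0],[0,0,0]],
    [[-0.04,0.002,0],[0,0,0]],
    [[-0.04,0.002,0],[0,0,0]],
    [[-0.04,0.002,0],[0,0,0]],
    [[-0.04,0.002,0],[0,0,0]],
    [[-0.04,0.002,0],[0,0,0]],
    [[-0.04,0.002,0],[0,0,0]],
    [[-0.04,0.002,0],[0,0,0]],
    [[-0.03,0.02,0],[0,0,0]],
    [[-0.02,0.03,0],[0,0,0]],
    [[0,0.03,0],[0,0,0]],
    [[0.02,0.02,0],[0,0,0]],
    [[0.02,0.01,0],[0,0,0]],
    [[0,0,0],[0,0,0]],
  ],
)

```text
time: 4.47
tool_pos: [504.5, -345.1, 420.7]
tcp_rot: [3.142, -0.0, 1.513]
contact_force: [1.0, 0.8, 0.7]
grip_width: 0.5
finger_force: 0.0
```

```bash
python3 - <<'E'
from h import *
import cv2
o=bot.get_obs();print(o['tool_pos'],o['tcp_rot'],o['joint_positions'])
m=bot.camera_model('wrist');im=bot.capture('wrist');cv2.imwrite('pics/w1.png',im[:,:,::-1])
import pickle;pickle.dump(m,open('w1.pkl','wb'))
c=R.from_euler('xyz',m['rotation']).as_matrix().T@(np.array([529,-327,216])-m['xyz']);p=m['mtx']@c;print(p/p[2])
E
```

```text
[ 504.51040932 -345.10112763  420.6815626 ] [ 3.14158697e+00 -1.82099661e-04  1.51294496e+00] [-7.25318431e-01  4.64211815e-01  8.68252161e-01  1.50802705e-04
  1.80923693e+00 -6.67431452e-01]
[296.36822069 180.32288955   1.        ]
```

View pics/w1.png

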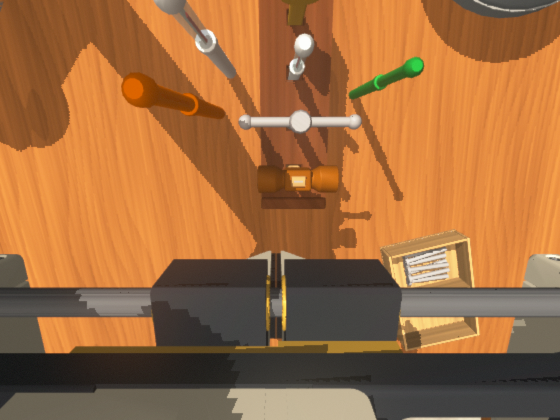

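The wrist view shows the hammer head's middle at (299,180), against (296,180) predicted, so it lies near x=530.5, y=-327. The T wrench is at (300,121) and clear of the fingers.

servo_tool(
  deltas=[
    [[0.005,0.007,0],[0,0,0]],
    [[0.0095,0.011,0],[0,0,0]],
    [[0.005,0.007,0.01],[0,0,0]],
    [[0,0,0.02],[0,0,0]],
    [[0,0,0.025],[0,0,0]],
    [[0,0,0.025],[0,0,0]],
    [[0,0,0.025],[0,0,0]],
    [[0,0,0.025],[0,0,0]],
    [[0,0,0.02],[0,0,0]],
    [[0,0,0.01],[0,0,0]],
    [[0,0,0.005],[0,0,0]],
    [[0,0,0],[0,0,0]],
    [[0,0,0],[0,0,0]],
  ],
)

```text
time: 6.15
tool_pos: [530.5, -328.9, 256.3]
tcp_rot: [3.14, 0.001, 1.511]
contact_force: [-0.1, 0.3, -0.5]
grip_width: 0.4
finger_force: 0.0
```

```bash
python3 - <<'E'
from h import *
import cv2
o=bot.get_obs();print(o['time'],o['tool_pos'],o['tcp_rot'],o['contact_force'])
r=lambda im,x,y,w,h,k:cv2.resize(im[y:y+h,x:x+w],None,fx=k,fy=k,interpolation=cv2.INTER_CUBIC)
a=bot.capture('scene');b=bot.capture('side')
cv2.imwrite('pics/p1.png',np.hstack([r(a,80,150,100,140,4),r(b,277,200,100,140,4)])[:,:,::-1])
E
```

```text
6.15 [ 530.45040335 -328.91586745  256.30675583] [3.14033589e+00 7.91913254e-04 1.51052239e+00] [-0.10268995  0.2586218  -0.54619599]
```

View pics/p1.png

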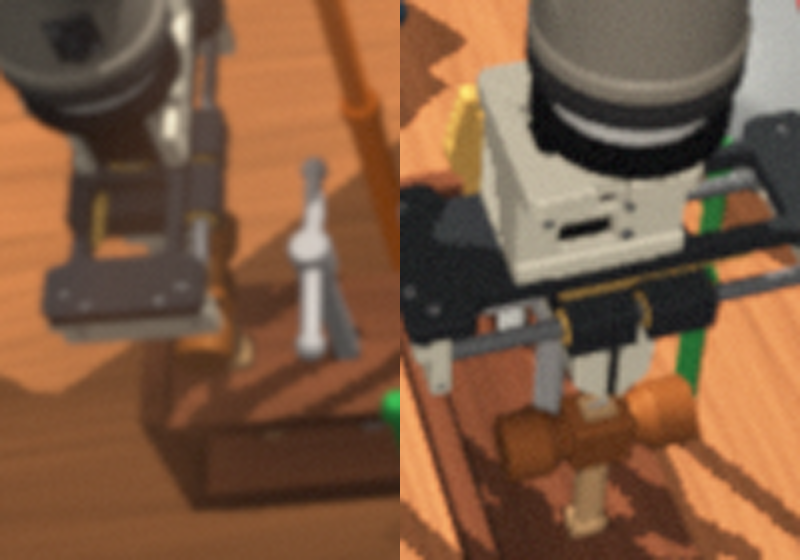

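```bash
python3 - <<'E'
from h import *
m=bot.camera_model('side');M=R.from_euler('xyz',m['rotation']).as_matrix()
for P in [(530.5,-328,237),(530.5,-338,237),(530,-338,255),(530,-327,216),(533,-327,216)]:
    p=m['mtx']@(M.T@(np.array(P)-m['xyz']));p=p[:2]/p[2];print(P,p.round(1),((p-[277,200])*4+[400,0]).round())
E
```

```text
(530.5, -328, 237) [327.8 293.3] [603. 373.]
(530.5, -338, 237) [330.  297.8] [612. 391.]
(530, -338, 255) [330.5 291.6] [614. 367.]
(530, -327, 216) [326.6 300. ] [598. 400.]
(533, -327, 216) [328.1 299.6] [605. 398.]
```

The tip's predicted pixel matches the picture, and the hammer top checks out at about (530,-328). I'll hold here.

servo_tool(
  deltas=[
    [[0,0,0],[0,0,0]],
    [[0,0,0],[0,0,0]],
    [[0,0,0],[0,0,0]],
    [[0,0,0],[0,0,0]],
    [[0,0,0],[0,0,0]],
    [[0,0,0],[0,0,0]],
    [[0,0,0],[0,0,0]],
    [[0,0,0],[0,0,0]],
    [[0,0,0],[0,0,0]],
    [[0,0,0],[0,0,0]],
    [[0,0,0],[0,0,0]],
    [[0,0,0],[0,0,0]],
    [[0,0,0],[0,0,0]],
    [[0,0,0],[0,0,0]],
    [[0,0,0],[0,0,0]],
    [[0,0,0],[0,0,0]],
    [[0,0,0],[0,0,0]],
  ],
)

```text
time: 8.38
tool_pos: [530.2, -328.7, 255.5]
tcp_rot: [3.142, -0.0, 1.51]
contact_force: [0.8, -0.4, -0.6]
grip_width: 0.4
finger_force: 0.0
```

servo_tool(
  deltas=[
    [[0,0,-0.01],[0,0,0]],
    [[0,0,-0.02],[0,0,0]],
    [[0,0,-0.03],[0,0,0]],
    [[0,0,-0.03],[0,0,0]],
    [[0,0,-0.03],[0,0,0]],
    [[0,0,-0.03],[0,0,0]],
    [[0,-0.01,-0.015],[0,0,0]],
    [[0,-0.025,0],[0,0,0]],
    [[0,-0.035,0],[0,0,0]],
    [[0,-0.035,0],[0,0,0]],
    [[0.015,-0.025,0],[0,0,0]],
    [[0.035,-0.01,0],[0,0,0]],
    [[0.04,0,0],[0,0,0]],
    [[0.04,0,0],[0,0,0]],
    [[0.04,0,0],[0,0,0]],
    [[0.04,0,0],[0,0,0]],
    [[0.04,0,0],[0,0,0]],
    [[0.04,0,0],[0,0,0]],
    [[0.04,0,0],[0,0,0]],
    [[0.04,0,0],[0,0,0]],
  ],
)

```text
time: 10.88
tool_pos: [411.9, 50.1, 420.4]
tcp_rot: [-3.142, 0.0, 1.51]
contact_force: [0.6, -0.5, 0.2]
grip_width: 0.6
finger_force: 0.0
```

servo_tool(
  deltas=[
    [[0.03,0.015,0],[0,0,0]],
    [[0.03,0.015,0.01],[0,0,0]],
    [[0.02,0.015,0.02],[0,0,0]],
    [[0.01,0.01,0.02],[0,0,0]],
    [[0.005,0.005,0.02],[0,0,0]],
    [[0,0,0.02],[0,0,0]],
    [[0,0,0.01],[0,0,0]],
    [[0,0,0],[0,0,0]],
    [[0,0,0],[0,0,0]],
  ],
)

```text
time: 12.0
tool_pos: [478.6, 140.1, 321.4]
tcp_rot: [3.14, -0.0, 1.51]
contact_force: [0.1, -1.3, -0.0]
grip_width: 0.1
finger_force: 0.0
```

```bash
python3 - <<'E'
from h import *
import cv2
o=bot.get_obs();print(o['tool_pos'],o['tcp_rot'])
m=bot.camera_model('wrist');im=bot.capture('wrist')
c=R.from_euler('xyz',m['rotation']).as_matrix().T@(np.array([495.5,203,145])-m['xyz']);p=m['mtx']@c;p=p/p[2];print(p)
import pickle;pickle.dump(m,open('w2.pkl','wb'))
x,y=int(p[0])-70,max(0,int(p[1])-60);print(x,y)
cv2.imwrite('pics/w2.png',cv2.resize(im[y:y+120,x:x+140],None,fx=5,fy=5,interpolation=2)[:,:,::-1])
E
```

```text
[478.55375997 140.13921192 321.44059674] [ 3.13999915e+00 -3.44931276e-04  1.51029713e+00]
[288.13567705 139.1997805    1.        ]
218 79
```

View pics/w2.png

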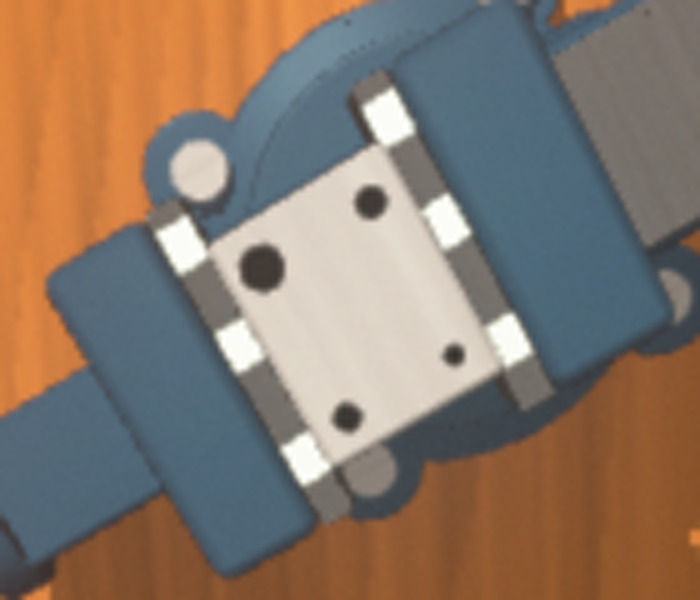

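The block top's corners average to about (288.9,140.3), against (288.1,139.2) predicted. That puts the target at (496,202), with the TCP at z=184.

servo_tool(
  deltas=[
    [[0.013,0.003,0],[0,0,0]],
    [[0.025,0.006,0],[0,0,0]],
    [[0.017,0.004,0.005],[0,0,0]],
    [[0.008,0.001,0.015],[0,0,0]],
    [[0,0,0.025],[0,0,0]],
    [[0,0,0.03],[0,0,0]],
    [[0,0,0.025],[0,0,0]],
    [[0,0,0.02],[0,0,0]],
    [[0,0,0.012],[0,0,0]],
    [[0,0,0.005],[0,0,0]],
    [[0,0,0],[0,0,0]],
    [[0,0,0],[0,0,0]],
  ],
)

```text
time: 13.55
tool_pos: [496.5, 202.4, 184.2]
tcp_rot: [3.14, -0.001, 1.51]
contact_force: [-0.4, 0.3, -0.2]
grip_width: 0.2
finger_force: 0.0
```

servo_tool(
  deltas=[
    [[0,0,0],[0,0,0]],
    [[0,0,0],[0,0,0]],
    [[0,0,0],[0,0,0]],
    [[0,0,0],[0,0,0]],
    [[0,0,0],[0,0,0]],
    [[0,0,0],[0,0,0]],
    [[0,0,0],[0,0,0]],
    [[0,0,0],[0,0,0]],
    [[0,0,0],[0,0,0]],
    [[0,0,0],[0,0,0]],
    [[0,0,0],[0,0,0]],
    [[0,0,0],[0,0,0]],
    [[0,0,0],[0,0,0]],
    [[0,0,0],[0,0,0]],
    [[0,0,0],[0,0,0]],
    [[0,0,0],[0,0,0]],
    [[0,0,0],[0,0,0]],
  ],
)

```text
time: 15.68
tool_pos: [496.1, 202.3, 183.5]
tcp_rot: [3.142, -0.0, 1.511]
contact_force: [-0.0, -0.2, -1.2]
grip_width: 0.2
finger_force: 0.0
```

```bash
python3 - <<'E'
from h import *
import cv2
o=bot.get_obs();print(o['time'],o['tool_pos'],o['tcp_rot'],o['contact_force'])
r=lambda im,x,y,w,h,k:cv2.resize(im[y:y+h,x:x+w],None,fx=k,fy=k,interpolation=cv2.INTER_CUBIC)
a=bot.capture('scene');b=bot.capture('side')
cv2.imwrite('pics/p2.png',np.hstack([cv2.resize(a,(400,300)),r(b,190,110,100,75,4)])[:,:,::-1])
E
```

```text
15.675 [496.11691315 202.29347337 183.53004582] [ 3.14156932e+00 -5.50049141e-05  1.51051484e+00] [-0.01828964 -0.23265116 -1.17271782]
```

View pics/p2.png

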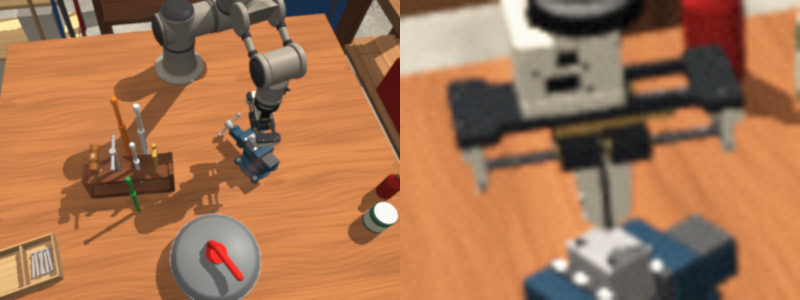

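The closed fingertips sit just above the block's middle without touching it, the tools are undisturbed, and the hold is done. I'll hand it in.

```bash
python3 -c "
from plant import bot
print(bot.close_job())"
```

```text
the job is handed in; nothing more can be done
None
```

The arm pointed straight down at the bronze hammer's head and then at the anvil block's top, about 2 cm above each for just over 2 s, touching nothing; the job was handed in at about 16 s, still pointing at the block.

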